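# Nest the dosing beakers and hold the set up over the drip mat

### The arm

A 7-joint arm with a two-finger parallel gripper is mounted at the origin on the work surface. World frame = base frame: x ahead of the robot, y to its left, z up, the work surface at z = 0. Lengths are in m, angles in rad, forces in N, time in s.
With the tool pointing down it reaches from about 0.425 to 0.875 m from the base axis. Payload 4.7 kg.
Tool frame: the origin (TCP) lies on the centre line of the jaws, within the pads' length; the fingertips stand 8 mm ahead of it and the grasp point (between the pads) lies 11 mm behind it; z points along the fingers, y is the line along which they close (so a half turn about z gives the same grasp; the last joint's range is limited). The gripper opens to 85 mm and grips with 20 to 120 N. Pads are 22 mm wide; open, the fingers measure 114 mm over their backs; the gripper's body (76 mm by 85 mm) begins 54 mm behind the grasp point. The pads swing forward as they close: fully open they stand 13 mm farther back than shut.
Start: joints at [1.198, 0.321, -0.07, 1.45, 0.023, 1.371, -0.057], TCP at [0.245, -0.602, 0.239] pointing down, gripper open.
Joint ranges: [-2.86, 2.86], [-0.3, 2.09], [-1.38, 1.24], [0.06, 2.45], [-1.56, 4.7], [0.09, 2.05], [-2.69, 2.69]. Speed limits (rad/s): [2.57, 2.57, 3.14, 3.14, 3.14, 3.14, 3.14].

### API

Orientations are given as a rotation vector (axis times angle).
In Python, from cell import r gives the robot as it stands.
- The arm moves only by the shell command python3 jog.py 'ROWS' [OPENING] [FORCE]. ROWS is a JSON list of rows, 1 to 5 of them, each an object with the fields dx, dy, dz (the shift in shares of the most that a row can go, 1 being 50 mm), wx, wy, wz (a rotation vector in units of 0.1 rad); a field left out counts as zero; each row shifts and turns the commanded pose from where the row before left it, along the tool's axes as they then stand; what a row does not reach is not made up. A row lasts 1/10 s, in which the tool goes at most 0.05 m and 0.15 rad, less where a joint would pass 70% of its speed; a pose out of reach is approached as far as the arm can. OPENING is the finger opening in m, set as the command begins (- or left out keeps the last). The fingers move at their own pace and stop on an object; FORCE is the grip in N (left out, the last holds). Time passes only in rows, so rows that do not move let the fingers close. It prints the time, the measured TCP pose, the force, the opening and the grip force at its end. Input that does not fit is refused with a message, and nothing moves.
- r.state(): the state, without advancing time (a new reading comes with each control period).
- r.grab_frame(name): name is "scene" or "side" or "wrist"; returns the picture (420x560x3 uint8, blue, green, red); there is no depth.
- r.camera_params(name): a dict with "fx", "fy", "cx", "cy" (pixels), "distortion" ([k1, k2, p1, p2, k3] as OpenCV has them; the pictures are not rectified), "world_from_camera" (4x4, takes a point from camera to world coordinates). Camera axes: x right, y up, looking along -z (the intrinsics and any distortion apply to the point x, -y, -z); pixel columns grow to the right and rows downward; lengths in m; the calibration is good to about 2 mm. A picture is of the moment at which its call begins: read the wrist's pose just before it. camera_params takes no time and is no camera call; for the wrist camera it gives the pose at the moment of the call.
- r.job_done(): hands the job in; it is judged then, once.
The state is a dict: "clock": time; "qpos": joint angles; "qd": joint speeds; "joint_efforts": joint torques, N m; "tcp_pos": TCP position; "orientation": TCP orientation; "contact_force": force on the tool from outside, world axes, zero at the start; "torque": the same for the moment, N m; "opening": finger opening in m; "grasp_force": force on a finger pad.
Only numpy, scipy, OpenCV 4.12 (cv2) and the standard library are available. Lean on these libraries where they do the work, as an engineer would, in place of code of your own. Each camera call takes 0.05 s, during which the arm holds its last target. There are 200 camera calls.

### The job

On the launderette counter, nest the three steel dosing beakers standing upright in size order, the smallest inside the medium one inside the largest, while the largest stays on its black drip mat. Then take the nested set by the largest beaker, lift it straight up over the mat until its underside is at least 15 cm above the counter, and finish holding it there in the gripper, level and still; do not put it down or let go. Leave everything else on the counter where it stands.

Things in the scene. Friction and masses are not known exactly. Their poses are not given: they have to be found in the camera images.
- drip_mat: Square black rubber drip mat fixed to the counter, 130 x 130 mm, 6 mm thick. Origin: centre of its underside, on the counter (z = 0); z up.
- beaker_large: Largest beaker: open straight-sided round stainless cup without handle, outer diameter 66 mm, inner 61 mm, height 55 mm, wall 2.5 mm, floor 4 mm thick, about 0.14 kg. Starts upright on the drip mat. Origin: centre of its underside; z up through the mouth. With the set nested, the medium beaker's rim stands 13 mm and the small one's 26 mm above this beaker's rim.
- beaker_medium: Medium beaker: same make, outer diameter 46 mm, inner 41 mm, height 64 mm, wall 2.5 mm, floor 4 mm, about 0.08 kg. Stands upright on the counter to one side of the mat (left or right). Origin: centre of its underside; z up through the mouth. Seated in the largest, its origin is 4 mm above the largest's origin.
- beaker_small: Small beaker: same make, outer diameter 28 mm, inner 23 mm, height 73 mm, wall 2.5 mm, floor 4 mm, about 0.05 kg. Stands upright on the counter on the other side of the mat. Origin: centre of its underside; z up through the mouth. Seated in the medium one, its origin is 4 mm above the medium's origin.
- detergent_bottle: Loose bystander: white plastic bottle, 72 mm diameter, 200 mm tall, behind on the left. Origin: centre of its underside.
- spray_can: Loose bystander: spray can, 56 mm diameter, 170 mm tall, behind on the right. Origin: centre of its underside.
- mug: Loose bystander: blue ceramic mug, 78 mm diameter, 90 mm tall, handle to its own +y, behind the mat. Origin: centre of its underside.
- lint_brush: Loose bystander: wooden-handled brush, 200 mm long and 42 mm wide, lying behind the mat on the right. Origin: on its underside near mid-length; its x axis runs along the handle towards the head.
- coin_tray: Loose bystander: wooden coin tray, 90 x 130 x 22 mm, at the left. Origin: centre of its underside.
- clothes_peg: Loose bystander: wooden clothes peg, 75 x 14 x 12 mm, lying near the robot on the right. Origin: centre of its underside, x along its length.
- soap_box: Loose bystander: cardboard box of washing powder, 70 x 150 x 120 mm, at the right. Origin: centre of its underside.

How it is judged:
By the outcome, as a careful person would: the job done as asked, in the order asked, and still so for the second after the job is handed in, while the arm keeps its last pose, push and grip.
It also fails if it takes over 72 s, if anything falls off the work surface, if the arm or the gripper's body presses on something with over 40 N, if the wrist force passes 120 N, or if a joint passes its speed limit or range.

## Working session

There is one attempt and no reset: what is moved stays moved. The work goes in short steps, Python scripts to look and compute and a shell command to move; the robot and the scene stay as the last step left them, time stands still between calls to the robot, and variables do not carry over. Pictures are saved under pics/ and viewed, at most 10 in all, crops included, and the job is handed in when it is done.

```bash
ls; mkdir -p pics
python3 - <<'E'
from cell import r
import cv2,numpy as np
s=r.state();print(s)
for n in("scene","side"):
    cv2.imwrite(f"pics/{n}0.png",r.grab_frame(n));p=r.camera_params(n);print(n,p)
print(r.camera_params("wrist"))
E
```

```text
cell.py
jog.py
pics
{'clock': 0.0, 'qpos': array([ 1.1981007 ,  0.32183902, -0.0700889 ,  1.45169889,  0.02262364,
        1.37079159, -0.05687667]), 'qd': array([-0.00123343, -0.00049136, -0.00052616, -0.00036995, -0.0009361 ,
       -0.00038104,  0.00138486]), 'joint_efforts': array([-1.44734418e-04, -4.93576276e+01, -3.82311735e-01, -3.14330757e+01,
        1.28684792e-02,  1.14481273e-02,  1.03280976e-05]), 'tcp_pos': array([ 0.24494402, -0.60150787,  0.23820113]), 'orientation': array([-3.08115314e+00, -6.03531368e-01,  7.73605891e-04]), 'contact_force': array([-0.68353887, -0.0879295 ,  0.29241639]), 'torque': array([0.0428942 , 0.06073638, 0.0168333 ]), 'grasp_force': 0.0, 'opening': 0.08506976613856403}
scene {'fx': 398.7040270365164, 'fy': 398.7040270365164, 'cx': 282.97967173652904, 'cy': 210.9554090976597, 'distortion': array([-0.0953303,  0.       ,  0.       ,  0.       ,  0.       ]), 'world_from_camera': array([[ 0.50302236, -0.66704713,  0.5495604 ,  1.13303615],
       [ 0.86425539,  0.38412039, -0.3248294 , -0.3486986 ],
       [ 0.00557917,  0.63835699,  0.76972023
[... 385 characters left out ...]
, -0.8347268 , -1.39792097],
       [-0.00423887,  0.83977011,  0.54292559,  0.95228436],
       [ 0.        ,  0.        ,  0.        ,  1.        ]])}
{'fx': 302.4257963243926, 'fy': 302.4257963243926, 'cx': 281.9068774547957, 'cy': 208.95934843009368, 'distortion': array([0.01395797, 0.        , 0.        , 0.        , 0.        ]), 'world_from_camera': array([[ 3.77839985e-01,  8.90089465e-01,  2.54907219e-01,
         3.10195840e-01],
       [-9.25870497e-01,  3.63498334e-01,  1.03115389e-01,
        -5.76467050e-01],
       [-8.76427952e-04, -2.74972191e-01,  9.61451781e-01,
         3.73235491e-01],
       [ 0.00000000e+00,  0.00000000e+00,  0.00000000e+00,
         1.00000000e+00]])}
```

View pics/scene0.png

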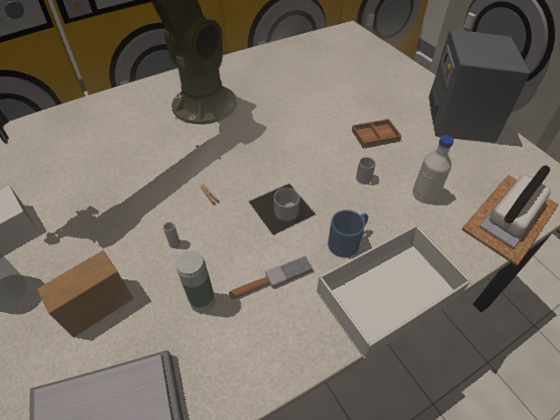

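View pics/side0.png

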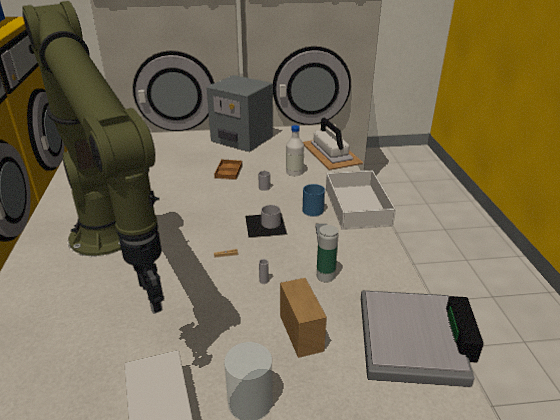

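The scene view shows the large beaker on its mat at about (287,204), the medium at (366,170) and the small at (172,235). In the side view they are at (271,217), (264,180) and (264,271). Next I'll triangulate them roughly and zoom in.

```bash
cat > h.py <<'E'
from cell import r
import cv2,numpy as np
from scipy.spatial.transform import Rotation as R
def K(p): return np.array([[p['fx'],0,p['cx']],[0,p['fy'],p['cy']],[0,0,1.]])
def ray(p,uv):
    q=cv2.undistortPoints(np.array([[uv]],float),K(p),p['distortion'])[0,0]
    T=p['world_from_camera'];d=T[:3,:3]@[q[0],-q[1],-1];return T[:3,3],d/np.linalg.norm(d)
def onz(p,uv,z):
    o,d=ray(p,uv);return o+d*(z-o[2])/d[2]
def tri(obs):
    A=np.zeros((3,3));b=np.zeros(3);L=[ray(*o) for o in obs]
    for o,d in L: M=np.eye(3)-np.outer(d,d);A+=M;b+=M@o
    x=np.linalg.solve(A,b);return x,[np.linalg.norm((np.eye(3)-np.outer(d,d))@(x-o)) for o,d in L]
def proj(p,X):
    T=np.linalg.inv(p['world_from_camera']);c=T[:3,:3]@np.asarray(X,float)+T[:3,3];c=c*[1,-1,-1]
    return cv2.projectPoints(c[None],np.zeros(3),np.zeros(3),K(p),p['distortion'])[0].ravel()
def totool(dX):
    return R.from_rotvec(r.state()['orientation']).inv().apply(dX)
E
python3 - <<'E'
from h import *
P={n:r.camera_params(n) for n in("scene","side")};I={n:cv2.imread(f"pics/{n}0.png") for n in P}
c={'L':((287,196),(271,211)),'M':((367,162),(264,174)),'S':((170,226),(263,263))}
rows=[[],[]]
for k,(a,b) in c.items():
    x,e=tri([(P['scene'],a),(P['side'],b)]);print(k,x.round(4),np.round(e,4))
    for i,(n,q) in enumerate((('scene',a),('side',b))):
        u,v=q;rows[i].append(cv2.resize(I[n][v-15:v+30,u-22:u+22],None,fx=6,fy=6,interpolation=cv2.INTER_NEAREST))
cv2.imwrite("pics/c1.png",np.vstack([np.hstack(x) for x in rows]))
E
```

```text
L [0.5595 0.0011 0.0568] [0.0045 0.0045]
M [0.5612 0.2562 0.0603] [0.0022 0.0022]
S [ 0.5071 -0.2902  0.0659] [0.002 0.002]
```

View pics/c1.png

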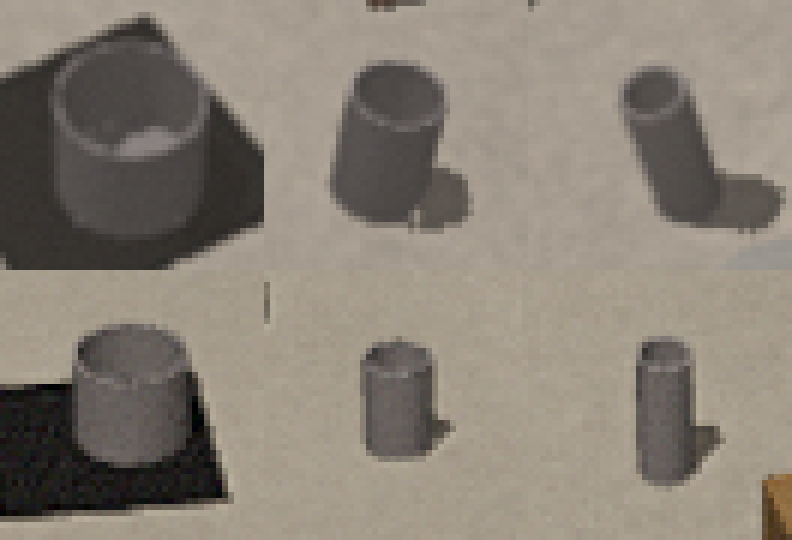

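The composite gives these rim centres:

| Beaker | Scene | Side |
|---|---|---|
| Large | (286.3,196.8) | (270.3,209.7) |
| Medium | (367.2,162.5) | (263.8,173.2) |
| Small | (168.8,226.3) | (263.2,261.8) |

All three stand upright and clear of other items.

Run:
```python
from h import *
P={n:r.camera_params(n) for n in("scene","side")}
c={'L':((286.3,196.8),(270.3,209.7)),'M':((367.2,162.5),(263.8,173.2)),'S':((168.8,226.3),(263.2,261.8))}
for k,(a,b) in c.items():
    x,e=tri([(P['scene'],a),(P['side'],b)]);print(k,x.round(4),np.round(e,4),'tool d',totool(x-r.state()['tcp_pos']).round(3))
for k,q in dict(bottle=(430,197),mug=(346,250),tray=(376,137),can=(200,303),boxL=(65,332),boxR=(130,297),peg=(210,194),matT=(291,185),matR=(314,213),matB=(274,232),matL=(250,208)).items():print(k,onz(P['scene'],q,0.).round(3))
```

```text
L [ 5.592e-01 -3.000e-04  5.960e-02] [0.001 0.001] tool d [ 0.518 -0.438  0.179]
M [0.5617 0.2567 0.0615] [0.0001 0.0001] tool d [ 0.617 -0.675  0.178]
S [ 0.5087 -0.2925  0.0705] [0.0004 0.0004] tool d [ 0.361 -0.186  0.168]
bottle [ 0.712  0.374 -0.   ]
mug [0.737 0.067 0.   ]
tray [0.436 0.404 0.   ]
can [ 0.691 -0.301  0.   ]
boxL [ 0.611 -0.59   0.   ]
boxR [ 0.598 -0.436  0.   ]
peg [ 0.399 -0.149  0.   ]
matT [0.481 0.062 0.   ]
matR [0.599 0.062 0.   ]
matB [ 0.6  -0.06  0.  ]
matL [ 0.499 -0.076  0.   ]
```

Units first: shifts go in shares of 50 mm and turns go in units of 0.1 rad. So 0.04 m is 0.8, -0.02 m is -0.4.

```bash
python3 jog.py '[{"dx": 0.8,"dy": -0.4},{"dx": 0.8,"dy": -0.4},{"dx": 0.8,"dy": -0.4},{"dx": 0.8,"dy": -0.4},{"dx": 0.8,"dy": -0.4}]'; python3 jog.py '[{"dx": 0.8,"dy": -0.4},{"dx": 0.8,"dy": -0.4},{},{}]'
cat > look.py <<'E'
import sys,json,pickle
from h import *
n=sys.argv[1]
p=r.camera_params("wrist");im=r.grab_frame("wrist");cv2.imwrite(f"pics/{n}.png",im);pickle.dump(p,open(f"pics/{n}.pkl","wb"))
E
python3 look.py w1; python3 jog.py '[{"dx": 0.8,"dy": -0.4,"dz": 0.4},{"dz": 0.4},{}]';python3 look.py w2
python3 - <<'E'
from h import *
cv2.imwrite("pics/w12.png",np.vstack([cv2.resize(cv2.imread(f"pics/w{i}.png"),(400,300)) for i in(1,2)]))
E
```

```text
clock: 0.6
tcp_pos: [0.3934, -0.4323, 0.2389]
orientation: [-3.083, -0.603, 0.001]
contact_force: [0.1, -0.6, -0.7]
opening: 0.0854
grasp_force: 0.0
clock: 1.0
tcp_pos: [0.4523, -0.3655, 0.2389]
orientation: [-3.082, -0.609, 0.001]
contact_force: [-0.8, -0.4, -0.7]
opening: 0.0852
grasp_force: 0.0
clock: 1.35
tcp_pos: [0.4788, -0.333, 0.1961]
orientation: [-3.08, -0.602, 0.007]
contact_force: [-0.2, -1.5, -0.1]
opening: 0.0852
grasp_force: 0.0
```

View pics/w12.png

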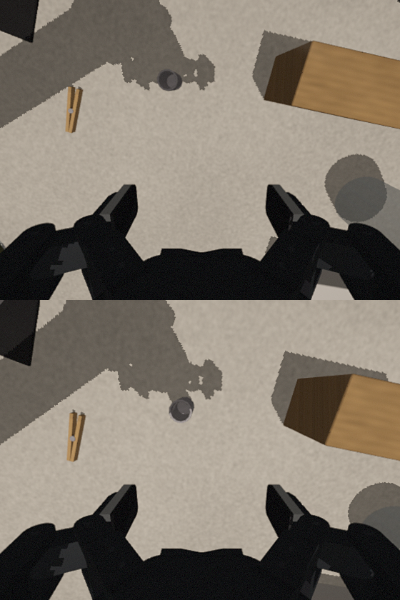

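The wrist views show the small beaker's rim at about (238,111) in w1 and (253,151) in w2, full resolution, with no obstacles near it. The fingers are visible at the bottom.

```bash
cat > rim.py <<'E'
import pickle
from h import *
# circle of the rim near guess: edges in a ring about the expected radius, least-squares ellipse
def rim(name,X,Rad):
    p=pickle.load(open(f"pics/{name}.pkl","rb"));im=cv2.imread(f"pics/{name}.png")
    c=proj(p,X);e=np.mean([np.linalg.norm(proj(p,np.add(X,d))-c) for d in([Rad,0,0],[0,Rad,0])])
    s=8;w=int(e*1.7)+8;u0,v0=np.int32(c)-w;cr=cv2.resize(im[v0:v0+2*w,u0:u0+2*w],None,fx=s,fy=s,interpolation=cv2.INTER_CUBIC)
    g=cv2.medianBlur(cv2.cvtColor(cr,cv2.COLOR_BGR2GRAY),9)
    H=cv2.HoughCircles(g,cv2.HOUGH_GRADIENT_ALT,1.5,20,param1=100,param2=.5,minRadius=int(.75*e*s),maxRadius=int(1.12*e*s))
    out=[]
    if H is not None:
        for x,y,q in H.reshape(-1,H.shape[-1])[:,:3][:4]:
            cv2.circle(cr,(int(x),int(y)),int(q),(0,255,0),1);out.append((((x+.5)/s-.5+u0),((y+.5)/s-.5+v0),q/s))
    cv2.circle(cr,(int((c[0]-u0+.5)*s),int((c[1]-v0+.5)*s)),4,(0,0,255),-1)
    return p,c,e,out,cr
E
python3 - <<'E'
from rim import *
im=[]
for n in("w1","w2"):
    p,c,e,o,cr=rim(n,[.5087,-.2925,.0715],.014);print(n,c.round(1),round(e,1),np.round(o,1));im.append(cv2.resize(cr,(400,400)))
    for q in o:print(onz(p,q[:2],.0725).round(4))
cv2.imwrite("pics/c2.png",np.hstack(im))
E
```

```text
w1 [232.  111.2] 15.3 []
w2 [249.9 154.9] 16.8 []
```

View pics/c2.png

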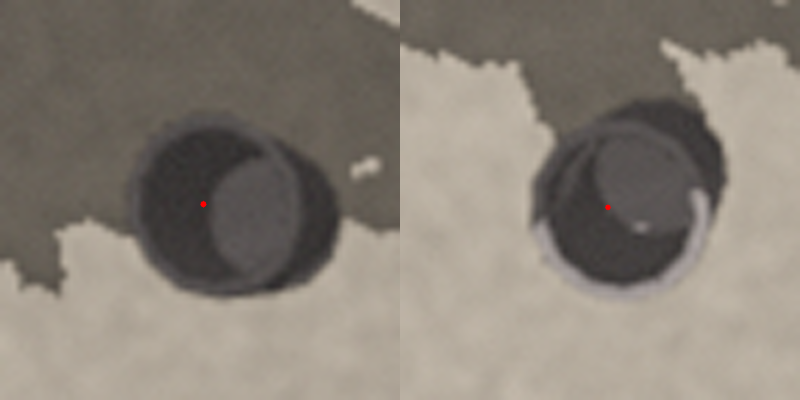

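In the zoomed crops the small beaker's rim centres are at (234.0,111.4) in w1 and (252.4,155.4) in w2. That is about 2 px to the right of the predicted positions.

Run:
```python
from rim import *
P={n:r.camera_params(n) for n in("scene","side")}
w=[(pickle.load(open(f"pics/{n}.pkl","rb")),q) for n,q in(("w1",(234,111.4)),("w2",(252.4,155.4)))]
s=[(P['scene'],(168.8,226.3)),(P['side'],(263.2,261.8))]
print(tri(w),tri(w+s))
for p,q in w:print(onz(p,q,.073).round(4))
print('to L view',totool(np.array([.559,0,.0596])-r.state()['tcp_pos']).round(3))
```

```text
(array([ 0.50933105, -0.29466664,  0.07378552]), [np.float64(5.719918098779482e-05), np.float64(5.7199180987614306e-05)]) (array([ 0.50898503, -0.29371959,  0.07114409]), [np.float64(0.0005508424653198507), np.float64(0.000850332915042622), np.float64(0.0014018433488845938), np.float64(0.00016307366202021416)])
[ 0.5093 -0.2945  0.073 ]
[ 0.5093 -0.2947  0.073 ]
to L view [ 0.2   -0.28   0.138]
```

In the tool's units: -0.037 m is -0.74, 0.023 m is 0.46.

```bash
python3 jog.py '[{"dx": 0.46,"dy": -0.74,"dz": -0.08},{"dx": 0.46,"dy": -0.74,"dz": -0.08},{"dx": 0.46,"dy": -0.74,"dz": -0.08},{"dx": 0.46,"dy": -0.74,"dz": -0.08},{"dx": 0.46,"dy": -0.74,"dz": -0.08}]' >/dev/null; python3 jog.py '[{"dx": 0.46,"dy": -0.74},{"dx": 0.46,"dy": -0.74},{},{}]'; python3 look.py w3; python3 jog.py '[{"dx": 0.7,"dy": -0.7},{},{}]'; python3 look.py w4; python3 jog.py '[{"dx": 0.4,"dy": -0.9},{"dx": 0.4,"dy": -0.9},{"dx": 0.4,"dy": -0.9},{},{}]'; python3 look.py w5;  python3 jog.py '[{"dx": 0.4,"dy": -0.8},{"dy": -0.6,"dz": 0.2},{},{}]'; python3 look.py w6
cat > four.py <<'E'
from rim import *
import sys
im=[]
for n,X,Rd in(("w3",[.559,0,.06],.033),("w4",[.559,0,.06],.033),("w5",[.5617,.2567,.0625],.023),("w6",[.5617,.2567,.0625],.023)):
    p,c,e,o,cr=rim(n,X,Rd);print(n,c.round(1),round(e,1),np.round(o,1).tolist(),'px/pix',300/(cr.shape[0]/8))
    im.append(cv2.resize(cr,(300,300)))
cv2.imwrite("pics/c3.png",np.vstack([np.hstack(im[:2]),np.hstack(im[2:])]))
E
python3 four.py
```

```text
clock: 2.3
tcp_pos: [0.5331, -0.0338, 0.2205]
orientation: [3.081, 0.602, 0.002]
contact_force: [0.3, -0.6, 1.2]
opening: 0.0854
grasp_force: 0.0
clock: 2.65
tcp_pos: [0.5521, 0.0117, 0.2195]
orientation: [3.083, 0.602, 0.0]
contact_force: [0.4, -0.4, -0.2]
opening: 0.0855
grasp_force: 0.0
clock: 3.2
tcp_pos: [0.5566, 0.1598, 0.2192]
orientation: [3.082, 0.604, -0.001]
contact_force: [0.6, -0.1, 0.4]
opening: 0.0856
grasp_force: 0.0
clock: 3.65
tcp_pos: [0.5491, 0.2307, 0.2089]
orientation: [3.082, 0.6, -0.001]
contact_force: [0.9, -0.8, -0.1]
opening: 0.0852
grasp_force: 0.0
w3 [257.9 158.2] 34.9 [] px/pix 2.2388059701492535
w4 [293.8 193.2] 33.3 [] px/pix 2.34375
w5 [188.  153.5] 24.8 [] px/pix 3.0
w6 [259.5 176. ] 24.8 [] px/pix 3.0
```

View pics/c3.png

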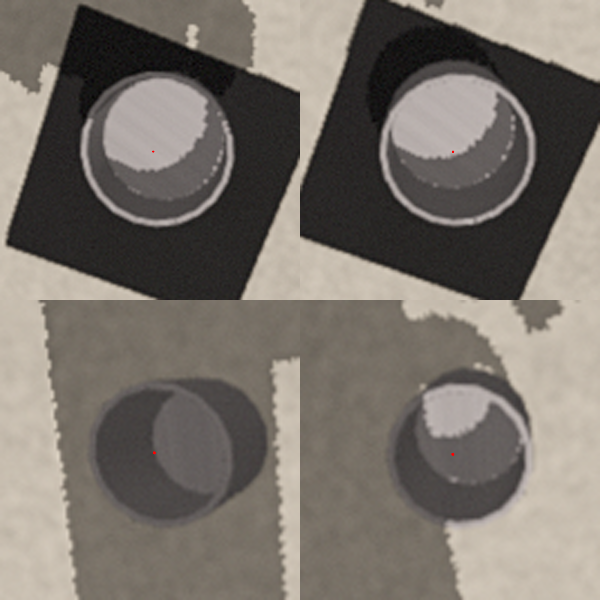

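Rim centres read from the crops: large at (259.7,157.1) in w3 and (296.1,192.3) in w4, medium at (191,154) in w5 and (261.8,176.2) in w6. The measured radii match the sizes given.

Run:
```python
from rim import *
g=lambda n:pickle.load(open(f"pics/{n}.pkl","rb"))
for k,w in dict(L=[("w3",(259.7,157.1)),("w4",(296.1,192.3))],M=[("w5",(191,154)),("w6",(261.8,176.2))]).items():
    z=.061 if k=='L' else .064
    o=[(g(n),q) for n,q in w];x,e=tri(o);print(k,x.round(4),np.round(e,4),[onz(p,q,z).round(4) for p,q in o])
    print('tool d',totool(x-r.state()['tcp_pos']).round(4))
print(r.state()['tcp_pos'],R.from_rotvec(r.state()['orientation']).as_matrix().round(3))
```

```text
L [ 0.5611 -0.0013  0.0625] [0.0002 0.0002] [array([ 0.5607, -0.0012,  0.061 ]), array([ 0.5609, -0.0016,  0.061 ])]
tool d [-0.0757  0.2185  0.1471]
M [0.5617 0.2546 0.0596] [0. 0.] [array([0.5626, 0.2535, 0.064 ]), array([0.5626, 0.2546, 0.064 ])]
tool d [ 0.0205 -0.0187  0.1495]
[0.54964337 0.22990669 0.20907679] [[ 0.928  0.374  0.   ]
 [ 0.374 -0.928 -0.002]
 [-0.001  0.002 -1.   ]]
```

In the tool's units: 0.03 m is 0.6, 0.021 m is 0.42.

```bash
python3 jog.py '[{"dx": 0.42,"dy": -0.36,"dz": 0.6},{"dz": 0.7},{"dz": 0.7},{},{}]'
```

```text
clock: 4.2
tcp_pos: [0.5622, 0.2555, 0.1096]
orientation: [3.083, 0.599, -0.001]
contact_force: [0.1, 0.6, 0.2]
opening: 0.0853
grasp_force: 0.0
```

```bash
python3 jog.py '[{"dy": 0.02,"dz": 0.6},{"dz": 0.372},{},{}]'; python3 jog.py '[{},{},{},{},{}]' 0.03 30; python3 jog.py '[{},{},{},{},{}]'
```

```text
clock: 4.6
tcp_pos: [0.5632, 0.2568, 0.063]
orientation: [-3.083, -0.602, -0.005]
contact_force: [-0.4, 0.3, 0.1]
opening: 0.0854
grasp_force: 0.0
clock: 5.1
tcp_pos: [0.5626, 0.2571, 0.0623]
orientation: [3.083, 0.604, 0.004]
contact_force: [-1.1, -0.8, 4.9]
opening: 0.0451
grasp_force: 30.0
clock: 5.6
tcp_pos: [0.5626, 0.2571, 0.0623]
orientation: [3.083, 0.604, 0.004]
contact_force: [-0.6, -0.9, 5.4]
opening: 0.0446
grasp_force: 30.0
```

In the tool's units: -0.035 m is -0.7, -0.02 m is -0.4.

```bash
python3 jog.py '[{"dz": -0.4},{"dz": -0.7},{"dz": -0.7},{}]'; python3 jog.py '[{"dx": -0.28,"dy": 0.68},{"dx": -0.28,"dy": 0.68},{"dx": -0.28,"dy": 0.68},{"dx": -0.28,"dy": 0.68},{"dx": -0.28,"dy": 0.68}]' ; python3 jog.py '[{"dx": -0.28,"dy": 0.68},{"dx": -0.26,"dy": 0.7},{},{},{}]'
python3 - <<'E'
from h import *
im=[]
for n in("scene","side"):
    f=r.grab_frame(n);u,v=proj(r.camera_params(n),[.561,0,.09]).astype(int);im.append(cv2.resize(f[v-50:v+50,u-50:u+50],(400,400),interpolation=cv2.INTER_CUBIC))
cv2.imwrite("pics/c4.png",np.hstack(im))
E
```

```text
clock: 6.0
tcp_pos: [0.5643, 0.2588, 0.1563]
orientation: [-3.081, -0.604, -0.014]
contact_force: [0.9, 0.1, 0.5]
opening: 0.0446
grasp_force: 30.9
clock: 6.5
tcp_pos: [0.5602, 0.0714, 0.15]
orientation: [3.083, 0.604, -0.001]
contact_force: [0.6, -0.3, 0.2]
opening: 0.0442
grasp_force: 30.9
clock: 7.0
tcp_pos: [0.5616, 0.0003, 0.1504]
orientation: [-3.082, -0.606, 0.001]
contact_force: [-0.2, 0.2, -0.9]
opening: 0.0446
grasp_force: 31.0
```

View pics/c4.png

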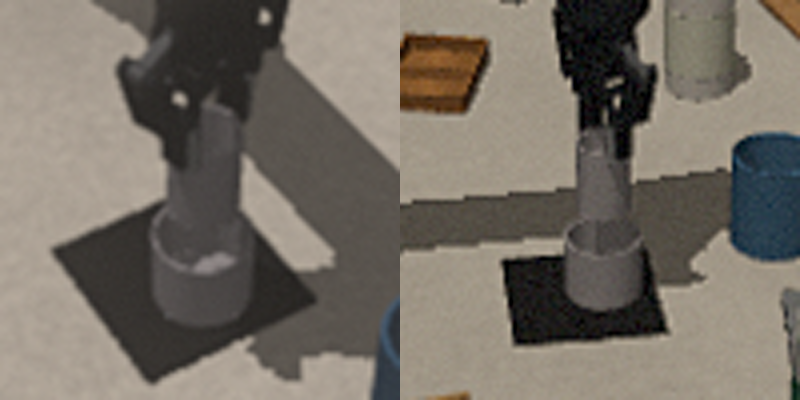

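Both views show the medium beaker held upright and centred over the large one. I'll lower it now.

In the tool's units: 0.01 m is 0.2, 0.001 m is 0.02.

```bash
python3 jog.py '[{"dy": 0.02,"dz": 0.4},{"dz": 0.4},{"dz": 0.4},{"dz": 0.2},{}]';  python3 jog.py '[{"dz": 0.1},{},{}]'
```

```text
clock: 7.6
tcp_pos: [0.5611, -0.0011, 0.0793]
orientation: [-3.081, -0.606, 0.005]
contact_force: [0.2, -0.3, -0.5]
opening: 0.0444
grasp_force: 31.0
clock: 7.9
tcp_pos: [0.5628, -0.002, 0.0764]
orientation: [3.083, 0.604, 0.002]
contact_force: [0.2, -0.4, -1.4]
opening: 0.0447
grasp_force: 31.0
```

```bash
python3 jog.py '[{"dz": 0.06},{},{}]'; python3 jog.py '[{"dz": 0.02},{},{}]'
```

```text
clock: 8.2
tcp_pos: [0.5623, -0.0022, 0.0728]
orientation: [3.083, 0.604, 0.0]
contact_force: [0.3, -0.1, -1.0]
opening: 0.0446
grasp_force: 31.0
clock: 8.5
tcp_pos: [0.5627, -0.0021, 0.0723]
orientation: [3.083, 0.604, 0.001]
contact_force: [-0.1, -0.1, 5.1]
opening: 0.0445
grasp_force: 31.4
```

In the tool's units: 0.05 m is 1, -0.04 m is -0.8.

```bash
python3 jog.py '[{},{},{},{},{}]' .085; python3 jog.py '[{"dz": -0.6},{"dz": -0.8},{"dz": -0.8},{"dz": -0.6},{}]'; python3 jog.py '[{"dy": 1},{},{}]'; python3 look.py w7
python3 - <<'E'
from rim import *
im=[];f=cv2.imread("pics/w7.png");p=pickle.load(open("pics/w7.pkl","rb"))
u,v=proj(p,[.561,-.001,.065]).astype(int);print(u,v,max(v-75,0));im.append(cv2.resize(f[max(v-75,0):max(v-75,0)+150,u-75:u+75],(400,400),interpolation=cv2.INTER_CUBIC))
f=r.grab_frame("side");cv2.imwrite("pics/side1.png",f);p=r.camera_params("side");u,v=proj(p,[.561,0,.06]).astype(int);print(u,v);im.append(cv2.resize(f[v-25:v+25,u-25:u+25],(400,400),interpolation=cv2.INTER_CUBIC))
cv2.imwrite("pics/c5.png",np.hstack(im))
E
```

```text
clock: 9.0
tcp_pos: [0.5622, -0.002, 0.0715]
orientation: [-3.083, -0.604, 0.0]
contact_force: [-0.7, 0.1, -0.7]
opening: 0.0844
grasp_force: 0.0
clock: 9.5
tcp_pos: [0.5651, -0.0017, 0.2168]
orientation: [3.08, 0.603, 0.013]
contact_force: [0.0, 0.5, 0.1]
opening: 0.0849
grasp_force: 0.0
clock: 9.8
tcp_pos: [0.5808, -0.0503, 0.2105]
orientation: [-3.084, -0.598, 0.003]
contact_force: [0.0, 0.9, 0.4]
opening: 0.0849
grasp_force: 0.0
224 198 123
270 209
```

View pics/c5.png

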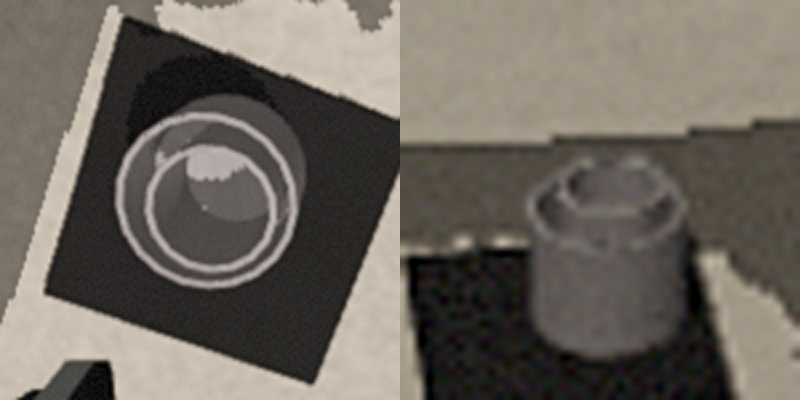

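The medium beaker stands level inside the large one. In w7 its rim centre is at (227.8,201.1) and the large rim's is at (226.1,197.3). Next is the small beaker.

Run:
```python
from rim import *
p=pickle.load(open("pics/w7.pkl","rb"))
print('M',onz(p,(227.8,201.1),.074),'L',onz(p,(226.1,197.3),.061))
t=r.state()['tcp_pos'];print(t,totool(np.array([.5093,-.2946,.071])-t).round(4))
```

```text
M [ 0.56216951 -0.0051369   0.074     ] L [ 0.56111312 -0.00140639  0.061     ]
[ 0.5806644  -0.04767756  0.21090086] [-0.1592  0.2018  0.1398]
```

In the tool's units: 0.034 m is 0.68, -0.027 m is -0.54.

```bash
python3 jog.py '[{"dx": -0.54,"dy": 0.68},{"dx": -0.54,"dy": 0.68},{"dx": -0.54,"dy": 0.68},{"dx": -0.54,"dy": 0.68},{"dx": -0.54,"dy": 0.68}]' >/dev/null; python3 jog.py '[{"dx": -0.48,"dy": 0.64,"dz": 0.4},{"dz": 0.7},{"dz": 0.7},{},{}]'
```

```text
clock: 10.9
tcp_pos: [0.5104, -0.2942, 0.1218]
orientation: [-3.081, -0.606, 0.001]
contact_force: [0.4, -0.5, 0.2]
opening: 0.0848
grasp_force: 0.0
```

Run:
```python
from h import *
t=r.state()['tcp_pos'];print(t,totool(np.array([.5093,-.2946,.071])-t).round(4))
```

```text
[ 0.51035652 -0.29418248  0.12183214] [-0.0011  0.      0.0508]
```

```bash
python3 jog.py '[{"dx": -0.02,"dz": 0.6},{"dz": 0.4},{},{}]'; python3 jog.py '[{},{},{},{},{}]' 0.015 30; python3 jog.py '[{},{},{},{}]'
```

```text
clock: 11.3
tcp_pos: [0.5106, -0.2959, 0.0739]
orientation: [3.081, 0.605, 0.003]
contact_force: [-0.0, 0.3, 0.4]
opening: 0.0854
grasp_force: 0.0
clock: 11.8
tcp_pos: [0.5096, -0.2958, 0.0724]
orientation: [3.082, 0.604, 0.001]
contact_force: [-0.3, 0.2, 4.0]
opening: 0.0259
grasp_force: 29.4
clock: 12.2
tcp_pos: [0.5097, -0.2959, 0.0724]
orientation: [3.082, 0.604, 0.001]
contact_force: [-0.6, 0.7, 4.9]
opening: 0.0258
grasp_force: 29.6
```

```bash
python3 jog.py '[{"dz": -0.5},{"dz": -0.8},{"dz": -0.8},{}]'; python3 jog.py '[{"dx": 0.45,"dy": -0.72},{"dx": 0.45,"dy": -0.72},{"dx": 0.45,"dy": -0.72},{"dx": 0.45,"dy": -0.72},{"dx": 0.45,"dy": -0.72}]'; python3 jog.py '[{"dx": 0.45,"dy": -0.72},{"dx": 0.45,"dy": -0.7},{},{},{}]'
python3 - <<'E'
from h import *
im=[]
for n in("scene","side"):
    p=r.camera_params(n);f=r.grab_frame(n);u,v=proj(p,[.561,0,.09]).astype(int);print(u,v);im.append(cv2.resize(f[v-40:v+40,u-40:u+40],(400,400),interpolation=cv2.INTER_CUBIC))
cv2.imwrite("pics/c6.png",np.hstack(im))
E
```

```text
clock: 12.6
tcp_pos: [0.5122, -0.2974, 0.1825]
orientation: [3.076, 0.602, 0.011]
contact_force: [0.2, 0.8, -0.1]
opening: 0.0257
grasp_force: 29.8
clock: 13.1
tcp_pos: [0.5449, -0.0852, 0.1756]
orientation: [-3.083, -0.603, 0.002]
contact_force: [1.0, -0.7, 0.4]
opening: 0.0255
grasp_force: 29.8
clock: 13.6
tcp_pos: [0.5599, -0.0056, 0.1758]
orientation: [3.083, 0.601, -0.003]
contact_force: [-0.5, -0.2, -0.4]
opening: 0.0257
grasp_force: 29.9
286 189
270 201
```

View pics/c6.png

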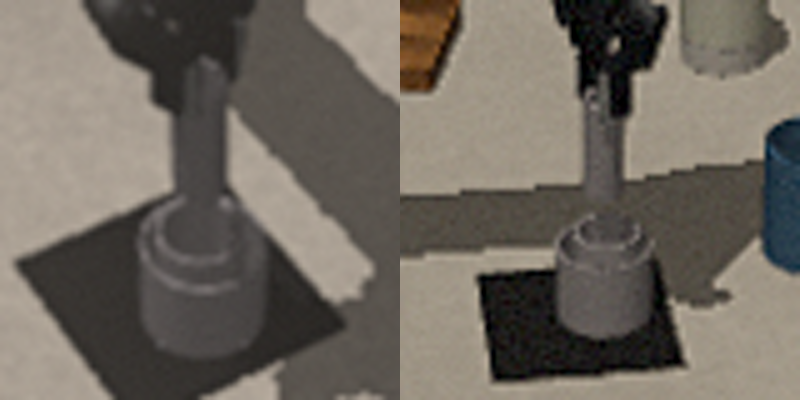

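Both views show the small beaker held upright above the nested pair, near (201,150) in the scene crop. It looks slightly left (-x) of the medium's mouth in the side crop, so I'll check the medium's centre numerically in w7.

Run:
```python
from rim import *
p=pickle.load(open("pics/w7.pkl","rb"));g=cv2.cvtColor(cv2.imread("pics/w7.png"),cv2.COLOR_BGR2GRAY)
t=cv2.morphologyEx(g,cv2.MORPH_TOPHAT,np.ones((7,7)))
def fit(c,z,Rr):
    v,u=np.nonzero(t>25);X=np.array([onz(p,(a,b),z)[:2] for a,b in zip(u,v) if abs(a-227)<45 and abs(b-199)<45])
    c=np.array(c)
    for tol in(.006,.004,.003,.002,.002,.002):
        d=np.linalg.norm(X-c,axis=1);k=X[abs(d-Rr)<tol];A=np.c_[2*k,np.ones(len(k))];s=np.linalg.lstsq(A,(k**2).sum(1),rcond=None)[0];c=s[:2]
    ang=np.degrees(np.arctan2(*(k-c).T[::-1]));return c.round(4),round(np.sqrt(s[2]+c@c),4),len(k),np.histogram(ang,8,(-180,180))[0]
print('M',fit([.562,-.005],.074,.0218));print('L',fit([.561,-.0014],.061,.0318))
```

```text
M (array([ 0.5618, -0.0051]), np.float64(0.0216), 436, array([62, 60, 63, 55,  7, 63, 63, 63]))
L (array([ 0.5599, -0.0018]), np.float64(0.0315), 671, array([80, 79, 85, 89, 86, 88, 84, 80]))
```

In the tool's units: 0.003 m is 0.06, 0.015 m is 0.3.

```bash
python3 jog.py '[{"dx": 0.06,"dy": 0.02,"dz": 0.2},{"dz": 0.3},{"dz": 0.3},{"dz": 0.2},{}]'; python3 jog.py '[{"dz": 0.3},{"dz": 0.3},{},{}]'
```

```text
clock: 14.2
tcp_pos: [0.5618, -0.0038, 0.1241]
orientation: [-3.082, -0.604, 0.007]
contact_force: [-0.8, 0.3, -0.8]
opening: 0.0255
grasp_force: 29.9
clock: 14.6
tcp_pos: [0.5631, -0.0036, 0.0961]
orientation: [-3.083, -0.604, 0.002]
contact_force: [0.1, -0.7, -1.1]
opening: 0.0259
grasp_force: 29.9
```

```bash
python3 jog.py '[{"dy": -0.02,"dz": 0.1},{"dz": 0.06},{},{}]'; python3 jog.py '[{"dz": 0.02},{},{}]'
```

```text
clock: 15.0
tcp_pos: [0.5632, -0.0028, 0.0888]
orientation: [3.083, 0.604, 0.0]
contact_force: [0.1, 0.2, -1.0]
opening: 0.0259
grasp_force: 29.9
clock: 15.3
tcp_pos: [0.5631, -0.0028, 0.0877]
orientation: [3.083, 0.604, 0.0]
contact_force: [-0.2, 0.4, -0.0]
opening: 0.0256
grasp_force: 29.9
```

In the tool's units: 0.001 m is 0.02.

```bash
python3 jog.py '[{"dz": 0.02},{},{}]'; python3 jog.py '[{"dz": 0.01},{},{}]'
```

```text
clock: 15.6
tcp_pos: [0.5631, -0.0028, 0.0867]
orientation: [3.083, 0.604, -0.0]
contact_force: [-0.4, 0.7, -1.3]
opening: 0.0257
grasp_force: 29.9
clock: 15.9
tcp_pos: [0.5633, -0.0028, 0.0865]
orientation: [3.083, 0.604, 0.001]
contact_force: [0.6, 0.6, 1.1]
opening: 0.0258
grasp_force: 30.1
```

In the tool's units: -0.03 m is -0.6, 0.05 m is 1.

```bash
python3 jog.py '[{},{},{},{},{}]' .085; python3 jog.py '[{"dz": -0.6},{"dz": -0.8},{"dz": -0.8},{"dz": -0.4},{}]'; python3 jog.py '[{"dy": 1},{},{}]'; python3 look.py w8
python3 - <<'E'
from rim import *
im=[];f=cv2.imread("pics/w8.png");p=pickle.load(open("pics/w8.pkl","rb"))
u,v=proj(p,[.561,-.001,.065]).astype(int);print(u,v,max(v-75,0));im.append(cv2.resize(f[max(v-75,0):max(v-75,0)+150,u-75:u+75],(400,400),interpolation=cv2.INTER_CUBIC))
f=r.grab_frame("side");cv2.imwrite("pics/side2.png",f);p=r.camera_params("side");u,v=proj(p,[.561,0,.06]).astype(int);print(u,v);im.append(cv2.resize(f[v-30:v+20,u-25:u+25],(400,400),interpolation=cv2.INTER_CUBIC))
cv2.imwrite("pics/c7.png",np.hstack(im))
p=pickle.load(open("pics/w8.pkl","rb"));g=cv2.cvtColor(cv2.imread("pics/w8.png"),cv2.COLOR_BGR2GRAY)
t=cv2.morphologyEx(g,cv2.MORPH_TOPHAT,np.ones((7,7)));c0=proj(p,[.561,-.001,.065])
def fit(c,z,Rr):
    v,u=np.nonzero(t>25);X=np.array([onz(p,(a,b),z)[:2] for a,b in zip(u,v) if abs(a-c0[0])<48 and abs(b-c0[1])<48])
    c=np.array(c)
    for tol in(.006,.004,.003,.002,.002,.002):
        d=np.linalg.norm(X-c,axis=1);k=X[abs(d-Rr)<tol];A=np.c_[2*k,np.ones(len(k))];s=np.linalg.lstsq(A,(k**2).sum(1),rcond=None)[0];c=s[:2]
    return c.round(4),round(np.sqrt(s[2]+c@c),4),len(k)
print('S',fit([.562,-.004],.087,.0128),'M',fit([.562,-.005],.074,.0218),'L',fit([.561,-.0014],.061,.0318))
tt=r.state()['tcp_pos'];print(tt,totool(np.array([.5605,-.0016,.032])-tt).round(4))
E
```

```text
clock: 16.4
tcp_pos: [0.5631, -0.0028, 0.0861]
orientation: [3.083, 0.604, -0.0]
contact_force: [0.2, 0.2, 0.0]
opening: 0.0851
grasp_force: 0.0
clock: 16.9
tcp_pos: [0.5653, -0.0025, 0.2201]
orientation: [3.081, 0.603, 0.01]
contact_force: [0.1, 0.5, -0.5]
opening: 0.085
grasp_force: 0.0
clock: 17.2
tcp_pos: [0.5814, -0.051, 0.2146]
orientation: [-3.083, -0.598, 0.004]
contact_force: [-0.1, 1.0, -0.5]
opening: 0.0846
grasp_force: 0.0
224 197 122
270 209
S (array([ 0.5624, -0.0011]), np.float64(0.0129), 333) M (array([ 0.562 , -0.0051]), np.float64(0.0216), 462) L (array([ 0.5598, -0.0019]), np.float64(0.0315), 640)
[ 0.58137908 -0.04841054  0.2151268 ] [-0.0014 -0.051   0.1832]
```

View pics/c7.png

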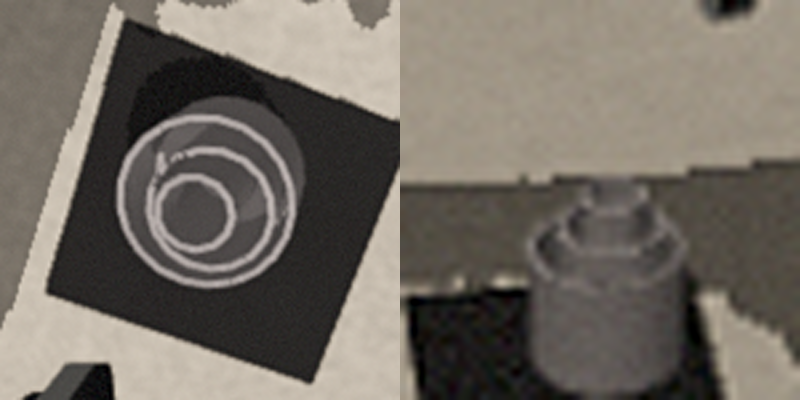

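The views show all three rims nested and level: small at crop (192,211), medium at (211,209), large at (206,199). The fitted radii match at the seated heights. Now I'll grasp the large beaker.

In the tool's units: -0.001 m is -0.02, -0.045 m is -0.9.

```bash
python3 jog.py '[{"dx": -0.02,"dy": -0.9},{"dy": -0.12,"dz": 0.4},{"dz": 0.6},{},{}]' .085
python3 - <<'E'
from h import *
tt=r.state()['tcp_pos'];print(totool(np.array([.5602,-.0017,.032])-tt).round(4))
E
```

```text
clock: 17.8
tcp_pos: [0.5613, -0.0017, 0.1661]
orientation: [-3.082, -0.605, 0.002]
contact_force: [1.0, -0.2, 0.3]
opening: 0.0851
grasp_force: 0.0
[-0.0009 -0.0003  0.1341]
```

```bash
python3 jog.py '[{"dx": -0.02,"dz": 0.6},{"dz": 0.6},{"dz": 0.6},{"dz": 0.2},{}]'; python3 jog.py '[{"dz": 0.3},{"dz": 0.2},{},{}]'
```

```text
clock: 18.3
tcp_pos: [0.5607, -0.0027, 0.066]
orientation: [-3.083, -0.603, 0.002]
contact_force: [-0.1, -0.6, 0.3]
opening: 0.0854
grasp_force: 0.0
clock: 18.7
tcp_pos: [0.561, -0.0026, 0.0413]
orientation: [3.083, 0.604, -0.0]
contact_force: [-0.6, 0.4, 0.1]
opening: 0.085
grasp_force: 0.0
```

Units first: shifts go in shares of 50 mm and turns go in units of 0.1 rad. So 0.007 m is 0.14.

```bash
python3 jog.py '[{"dz": 0.14},{},{}]'; python3 jog.py '[{},{},{},{},{}]' .05 60;python3 jog.py '[{},{},{},{}]'
```

```text
clock: 19.0
tcp_pos: [0.5608, -0.0026, 0.0341]
orientation: [3.083, 0.604, -0.0]
contact_force: [0.0, 0.1, -0.3]
opening: 0.0847
grasp_force: 0.0
clock: 19.5
tcp_pos: [0.5613, -0.0021, 0.0352]
orientation: [-3.083, -0.604, -0.001]
contact_force: [-1.2, 1.5, 5.3]
opening: 0.0656
grasp_force: 66.6
clock: 19.9
tcp_pos: [0.5613, -0.0021, 0.0351]
orientation: [-3.083, -0.604, -0.001]
contact_force: [-1.5, 1.2, 5.8]
opening: 0.0655
grasp_force: 66.6
```

In the tool's units: -0.03 m is -0.6, -0.02 m is -0.4.

```bash
python3 jog.py '[{"dz": -0.2},{"dz": -0.4},{"dz": -0.6},{"dz": -0.6},{"dz": -0.6}]'; python3 jog.py '[{"dz": -0.6},{"dz": -0.3},{"dz": -0.2},{},{}]'; python3 jog.py '[{},{},{},{},{}]'
python3 - <<'E'
from h import *
for n in("scene","side"):
    p=r.camera_params(n);f=r.grab_frame(n);cv2.imwrite(f"pics/end_{n}.png",f)
    # steel below fingers: brightness profile down the projected beaker axis
    print(n,[(round(z,3),int(f[int(round(q[1])),int(round(q[0]))].mean())) for z in np.arange(.10,.25,.01) for q in [proj(p,[.561,-.002,z])]],proj(p,[.561,-.002,.18]).round(0))
s=r.state();print(s['tcp_pos'],s['opening'],s['qd'].round(3),R.from_rotvec(s['orientation']).as_matrix()[2].round(4))
E
```

```text
clock: 20.4
tcp_pos: [0.5603, -0.0028, 0.1553]
orientation: [3.083, 0.604, -0.001]
contact_force: [0.7, 0.3, -2.2]
opening: 0.0651
grasp_force: 67.3
clock: 20.9
tcp_pos: [0.5601, -0.0028, 0.2078]
orientation: [-3.083, -0.604, 0.003]
contact_force: [-0.5, 0.0, -4.4]
opening: 0.0653
grasp_force: 67.3
clock: 21.4
tcp_pos: [0.5609, -0.0026, 0.2091]
orientation: [-3.083, -0.604, 0.0]
contact_force: [0.0, -0.5, -1.5]
opening: 0.0657
grasp_force: 67.3
scene [(np.float64(0.1), 47), (np.float64(0.11), 129), (np.float64(0.12), 164), (np.float64(0.13), 162), (np.float64(0.14), 164), (np.float64(0.15), 78), (np.float64(0.16), 72), (np.float64(0.17), 73), (np.float64(0.18), 69), (np.float64(0.19), 70), (np.float64(0.2), 72), (np.float64(0.21), 74), (np.float64(0.22), 72), (np.float64(0.23), 74), (np.float64(0.24), 73)] [287. 163.]
side [(np.float64(0.1), 72), (np.float64(0.11), 70), (np.float64(0.12), 154), (np.float64(0.13), 146), (np.float64(0.14), 141), (np.float64(0.15), 148), (np.float64(0.16), 143), (np.float64(0.17), 87), (np.float64(0.18), 91), (np.float64(0.19), 91), (np.float64(0.2), 92), (np.float64(0.21), 88), (np.float64(0.22), 95), (np.float64(0.23), 94), (np.float64(0.24), 92)] [270. 178.]
[ 0.5608929  -0.00260441  0.20917257] 0.06554889349024469 [-0.001 -0.     0.    -0.001 -0.002 -0.001 -0.   ] [-1.e-04  1.e-04 -1.e+00]
```

Run:
```python
from h import *
for n in("scene","side"):
    f=cv2.imread(f"pics/end_{n}.png").mean(2);p=r.camera_params(n);u,v=proj(p,[.561,-.002,.19]).astype(int)
    th=118 if n=="side" else 115
    print(n,u,v);
    for y in range(v-6,v+20,2):
        row=f[y,u-30:u+30]<th;k=np.nonzero(row)[0];print(y,''.join('#' if a else '.' for a in row))
```

```text
scene 286 159
153 ............###########################################.....
155 ...............##########################################...
157 ................############################################
159 ................############################################
161 ................############################################
163 .................###########################################
165 .................###########################################
167 ..................##########################################
169 ....................########################################
171 .......................###############..####################
173 ..........................................##################
175 ............................................################
177 ..............................................##############
side 270 175
169 #....................####################.....###.#.....####
171 .....................####################.....####...#######
173 ....................#####################......##...#.######
175 .....................####################........##...###.##
177 .....................####################...................
179 .....................####################...................
181 .....................##################.....................
183 ...........................#########........................
185 ............................................................
187 ............................................................
189 ............................................................
191 ............................................................
193 ..............................................##############
```

```bash
python3 -c "
from cell import r
print(r.job_done(), r.state()['clock'])"
```

```text
the job is handed in; nothing more can be done
the job is handed in; nothing more can be done
```

The three beakers are nested in size order and held level and still by the largest, its underside about 18 cm above the counter over the mat; the job was handed in at about 21.5 s of the 72 s allowed.

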